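# Cover the open transmitter and hold the test box guard open

## Robot

A 7-joint arm with a two-finger parallel gripper is mounted at the origin on the work surface. World frame = base frame: x ahead of the robot, y to its left, z up, the work surface at z = 0. Lengths are in m, angles in rad, forces in N, time in s.
With the tool pointing down it reaches from about 0.425 to 0.875 m from the base axis. Payload 4.7 kg.
Tool frame: the origin (TCP) lies midway between the tips of the shut fingers; the grasp point (between the pads) lies 19 mm behind it; z points along the fingers, y is the line along which they close (so a half turn about z gives the same grasp; the last joint's range is limited). The gripper opens to 85 mm and grips with 20 to 120 N. Pads are 22 mm wide; open, the fingers measure 114 mm over their backs; the gripper's body (76 mm by 85 mm) begins 54 mm behind the grasp point. The pads swing forward as they close: fully open they stand 13 mm farther back than shut.
Start: joints at [-1.172, 0.321, -0.07, 1.45, 0.023, 1.371, -0.057], TCP at [0.244, 0.602, 0.199] pointing down, gripper open.
Joint ranges: [-2.86, 2.86], [-0.3, 2.09], [-1.38, 1.24], [0.06, 2.45], [-1.56, 4.7], [0.09, 2.05], [-2.69, 2.69]. Speed limits (rad/s): [2.57, 2.57, 3.14, 3.14, 3.14, 3.14, 3.14].

## Interface

Orientations are given as a 3x3 rotation matrix whose columns are the frame's x, y, z axes.
In Python, from cell import bot, capture, camera_params gives the robot as it stands (bot), with the cameras as plain functions.
- The arm moves only by the shell command python3 drive.py 'ROWS' [FORCE]. ROWS is rows parted by semicolons, their numbers by spaces, 1 to 5 of them, each of 7 numbers: dx, dy, dz in m, then a rotation vector rx, ry, rz in rad, then the finger opening in m; each row is the pose to reach, as a shift and turn from the pose commanded when the command began, along the tool's axes at that moment; what a row does not reach only later rows make up. A row lasts 1/12 s, in which the tool goes at most 0.0417 m and 0.125 rad, less where a joint would pass 70% of its speed; a pose out of reach is approached as far as the arm can. The fingers move at their own pace and stop on an object; FORCE is the grip in N (left out, the last holds). Time passes only in rows, so rows that do not move let the fingers close. It prints the time, the measured TCP pose, the force, the opening and the grip force at its end.
- bot.read_state(): the state, without advancing time (a new reading comes with each control period).
- capture(name): name is "scene" or "side" or "wrist"; returns (picture, depth): 400x640x3 uint8, red, green, blue; 400x640 float32, m along the optical axis (not along the pixel's ray), 0 where there is no reading.
- camera_params(name): a dict with "K" (3x3 intrinsics, pixels), "R" (3x3) and "t" (3): a world point X has camera coordinates R X + t; the wrist camera has in their place "T_tool_cam" (4x4, takes a point from camera to tool coordinates, whose origin is the TCP and whose axes are the flange's). Camera axes: x right, y down, z forward; pixel columns grow to the right and rows downward; lengths in m; the calibration is good to about 2 mm. The wrist camera is an equidistant fisheye: a pixel r from the principal point sees the ray r / f radians off the axis. A picture is of the moment at which its call begins: read the wrist's pose just before it. camera_params takes no time and is no camera call.
- bot.sign_off(): hands the job in; it is judged then, once.
The state is a dict: "clock": time; "q": joint angles; "joint_vel": joint speeds; "joint_torque": joint torques, N m; "tcp_pos": TCP position; "tool_rot": TCP orientation; "force": force on the tool from outside, world axes, zero at the start; "wrist_torque": the same for the moment, N m; "grip_width": finger opening in m; "gripper_force": force on a finger pad.
Only numpy, scipy, OpenCV 4.12 (cv2) and the standard library are available. Lean on these libraries where they do the work, as an engineer would, in place of code of your own. Each camera call takes 0.05 s, during which the arm holds its last target. There are 200 camera calls.

## Task

Get this transmitter ready for its test: take the loose blue cover from the metal tray, set it gently on the rim of the open transmitter housing so that it sits seated and level, and let go of it. Then lift the clear sprung guard of the grey test box by its yellow pull bar to 45 degrees open (within about 5 degrees) and finish while still holding it there, so that a colleague can reach in. Do not drop the cover, do not tip or push the transmitter away, and leave everything else on the bench where it is.

Things in the scene. Friction and masses are not known exactly. Their poses are not given: they have to be found in the camera images.
- cover: Loose cover, about 0.18 kg, knob up in the tray: blue disc 90 mm across, 7 mm thick; under it a steel spigot 7 mm deep, tapering from 75 to 66 mm across at its bottom; on top a round dark-blue knob 26 mm across, 32 mm tall, to grip. Origin: centre of the spigot's underside, z up. Above the origin: disc's underside 7 mm, disc's top 14 mm, knob's top 46 mm.
- housing: Open transmitter housing, 1.4 kg, standing loose: steel flange 100 mm across, steel neck, blue round cup 88 mm across, open at the top. Rim 120 mm above the bench; mouth 80 mm across inside, wall 4 mm; a green circuit board 50 mm below the rim. A short steel port sticks out of the cup's +y side. Origin: centre of the underside; z up.
- housing_rim (a point): Centre of the housing's mouth, level with its rim, 120 mm above the bench. With the cover seated (disc resting on the rim) the cover's origin is 7 mm below this point.
- test_box: Grey test box fixed to the bench, 180 mm (x) by 160 mm (y), 100 mm tall, open at the top under its guard; two small lamps on its front. Origin: centre of the underside; front faces its own -x, towards the robot; z up. It stands left or right of the housing, the tray on the other side.
- guard (a joint): Guard angle in rad: 0 shut (flat), grows as its front is lifted, stops at 1.30; 45 degrees is 0.785. A clear 180 by 160 mm plate with a yellow frame, 8 mm thick, on top of the box, hinged along its far edge (the box's +x side). About 0.4 kg with a spring that pulls it shut: lifting the bar takes 3 to 5 N all the way; it falls shut when let go.
- guard_hinge (a point): Middle of the hinge line, 104 mm above the bench, fixed to the box (90 mm to the box's +x from its centre), axes as the box. At guard angle a the pull bar's centre is at x = -240 mm cos(a), y = 0, z = 240 mm sin(a) from here.
- pull_bar: Yellow round pull bar of the guard, a sleeve 12 mm thick and 120 mm long that turns freely on its rod; along the box's y, 240 mm from the hinge, 60 mm in front of the plate's edge; a thin arm at each end (66 mm from its centre) joins it to the plate. Between them fingers can reach down on both sides of it. Shut, its centre is 104 mm above the bench. Origin: its centre; its y along the bar.
- tray: Flat aluminium tray fixed to the bench, 260 mm (x) by 160 mm (y), walls 14 mm high and 4 mm thick, floor about 4 mm thick. Origin: centre of the underside.
- gasket: Black rubber ring lying in the far half of the tray, 60 mm across, 40 mm hole, 8 mm thick. Origin: centre of the underside. To be left alone.
- transmitter_a: Finished transmitter, 145 mm tall: round steel flange 100 mm across, short steel neck, and a closed blue drum 98 mm long and 80 mm across lying on top. Origin: centre of the underside. To be left alone.
- transmitter_b: Another finished transmitter, 145 mm tall: round steel flange 100 mm across, short steel neck, and a closed blue drum 98 mm long and 80 mm across lying on top. Origin: centre of the underside. To be left alone.
- jar: White jar with a red cap, 60 mm across, 75 mm tall. Origin: centre of the underside. To be left alone.
- wrench: Steel wrench 160 mm long lying on the bench near the robot, left. To be left alone.
- flange: Loose flat steel ring, 100 mm across, 44 mm hole, 14 mm thick, lying near the robot, right. Origin: centre of the underside. To be left alone.

How it is judged:
On the way, in this order (a step that is already met when the one before it is completed fails the run):
1. the cover sits seated and level on the housing's rim and has been let go (horizontal distance between cover and housing_rim below 0.006 m and z of cover in the frame of housing_rim between -0.01 and -0.004 m and angle between each of cover, housing's own z axis and vertical below 0.07 rad and contact force between cover and the arm below 0.1 N and contact force between cover and the fingers below 0.1 N and linear speed of cover below 0.05 m/s), for 0.3 s.
2. the guard is held by its bar at 45 degrees (value of joint guard between 0.68 and 0.89 rad and contact force between pull_bar and the fingers above 0.5 N), for 0.2 s.
At the end, for the whole second after the job is handed in: Cover let go on the housing rim: centred within 6 mm, seated within 3 mm, level within 4 degrees, housing upright. Fingers still on the pull bar (over 0.5 N), guard at rest (under 0.1 rad/s) at 45 degrees within 6 (0.68 to 0.89 rad), through the last second (all of step 1 and all of step 2 and velocity of joint guard between -0.1 and 0.1 rad/s); the arm keeps its last pose, push and grip.
It fails at once if the cover is dropped (it falls free from more than about 13 mm) (linear speed of cover above 0.5 m/s and contact force between cover and the fingers below 0.05 N).
It fails at once if the transmitter housing is tipped over 20 degrees or pushed over 40 mm (angle between housing's own z axis and vertical above 0.35 rad or distance of housing from where it was at the start of the episode above 0.04 m).
It fails at once if a bystander (finished transmitters, jar, wrench, loose ring, gasket) is moved by over 30 mm or knocked over (distance of any of transmitter_a, transmitter_b, jar, wrench, flange, gasket from where it was at the start of the episode above 0.03 m or angle between any of transmitter_a, transmitter_b, jar's own z axis and vertical above 0.4 rad).
It also fails if it takes over 59 s, if anything falls off the work surface, if the arm or the gripper's body presses on something with over 40 N, if the wrist force passes 120 N, or if a joint passes its speed limit or range.

## Working session

There is one attempt and no reset: what is moved stays moved. The work goes in short steps, Python scripts to look and compute and a shell command to move; the robot and the scene stay as the last step left them, time stands still between calls to the robot, and variables do not carry over. Pictures are saved under pics/ and viewed, at most 10 in all, crops included, and the job is handed in when it is done.

```bash
ls; mkdir -p pics
python3 - <<'E'
from cell import bot, capture, camera_params
import cv2,numpy as np
s=bot.read_state(); print(s)
for n in("scene","side"):
    p,d=capture(n); cv2.imwrite(f"pics/{n}0.png",p[:,:,::-1]); np.savez(f"{n}0.npz",p=p,d=d)
    print(n,camera_params(n))
print(camera_params("wrist"))
E
```

```text
cell.py
drive.py
pics
{'clock': 0.0, 'q': array([-1.17190973,  0.32181595, -0.07010838,  1.4516661 ,  0.0225744 ,
        1.37079954, -0.05692356]), 'joint_vel': array([-0.00020794, -0.00047943,  0.00043535, -0.00034921, -0.00080339,
        0.00011113,  0.00108809]), 'joint_torque': array([-2.65049339e-04, -4.93586898e+01, -3.82257812e-01, -3.14328325e+01,
        1.28570807e-02,  1.13229637e-02, -2.49635896e-06]), 'tcp_pos': array([0.24378605, 0.60190644, 0.19743278]), 'tool_rot': array([[-9.26887643e-01,  3.75338342e-01, -6.52411913e-04],
       [ 3.75338904e-01,  9.26885924e-01, -1.78645938e-03],
       [-6.58152846e-05, -1.90072270e-03, -9.99998191e-01]]), 'force': array([-0.77170087,  0.50881685,  0.1522682 ]), 'wrist_torque': array([-0.05164961,  0.01786267, -0.03879028]), 'gripper_force': 0.0, 'grip_width': 0.0850769287425965}
scene {'K': array([[511.96400776,   0.        , 321.31295936],
       [  0.        , 511.96400776, 200.57431602],
       [  0.        ,   0.        ,   1.        ]]), 'R': array([[ 0.17410764,  0.98464994, -0.01228954],
       [ 0.80228827, -0.14907648,
[... 301 characters left out ...]
2616821, -0.56296308,  0.02277389],
       [-0.3170177 ,  0.43105945, -0.84480029],
       [ 0.46577448, -0.70516687, -0.53459687]]), 't': array([0.43153224, 0.26555158, 1.22421431])}
{'K': array([[309.70691629,   0.        , 318.15610432],
       [  0.        , 309.70691629, 199.66644426],
       [  0.        ,   0.        ,   1.        ]]), 'T_tool_cam': array([[-3.79929279e-04, -9.60493930e-01, -2.78300674e-01,
         7.07669398e-02],
       [ 9.99999792e-01, -5.10176310e-04,  3.95586717e-04,
        -7.49033769e-04],
       [-5.21941051e-04, -2.78300466e-01,  9.60493924e-01,
        -1.76244597e-01],
       [ 0.00000000e+00,  0.00000000e+00,  0.00000000e+00,
         1.00000000e+00]])}
```

View pics/scene0.png

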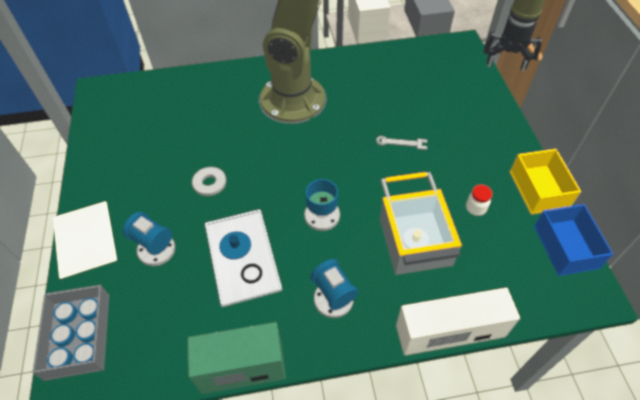

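View pics/side0.png

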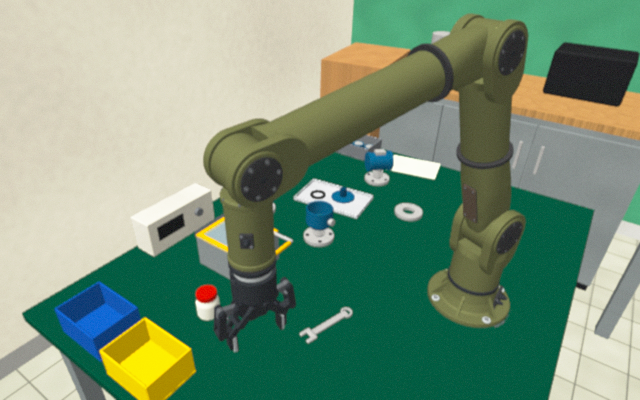

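Scene view: cover knob at about (235,238) in the tray, housing mouth at (322,192), pull bar from (384,180) to (433,176), box on +y. Side view: mouth at (320,212), cover at (343,195); the arm partly hides the box. I'll measure these from both views with masks and depth.

```bash
cat > h.py <<'E'
import numpy as np,cv2
from cell import bot, capture, camera_params
def load(n,i=0):
    z=np.load(f"{n}{i}.npz"); return z["p"],z["d"]
def pts(n,uv,d):
    c=camera_params(n);K,R,t=c["K"],c["R"],c["t"]
    r=np.c_[uv,np.ones(len(uv))]@np.linalg.inv(K).T
    return (r*np.asarray(d)[:,None]-t)@R
def ray(n,uv):
    c=camera_params(n);o=-c["R"].T@c["t"]
    r=c["R"].T@np.linalg.inv(c["K"])@[uv[0],uv[1],1]
    return o,r/np.linalg.norm(r)
def plane(n,uv,z):
    o,r=ray(n,uv);return o+r*(z-o[2])/r[2]
def tri(a,b):
    (o1,r1),(o2,r2)=a,b
    s=np.linalg.lstsq(np.c_[r1,-r2],o2-o1,rcond=None)[0]
    p,q=o1+r1*s[0],o2+r2*s[1]; return (p+q)/2,np.linalg.norm(p-q)
def circ(P):
    A=np.c_[2*P[:,:2],np.ones(len(P))];s=np.linalg.lstsq(A,(P[:,:2]**2).sum(1),rcond=None)[0]
    return s[:2],np.sqrt(s[2]+s[:2]@s[:2])
E
python3 - <<'E'
from h import *
np.set_printoptions(precision=4,suppress=True)
for n,rois in (("scene",dict(cover=(210,220,262,265),hous=(300,175,345,212),bar=(380,168,440,186))),("side",dict(cover=(325,180,365,208),hous=(300,198,338,235)))):
    p,d=load(n);hsv=cv2.cvtColor(p,cv2.COLOR_RGB2HSV)
    for k,(a,b,c,e) in rois.items():
        m=np.zeros(d.shape,bool);h=hsv[b:e,a:c].astype(int)
        m[b:e,a:c]=((h[...,0]>95)&(h[...,0]<115)&(h[...,1]>140)) if k!="bar" else ((h[...,0]>18)&(h[...,0]<35)&(h[...,1]>120))
        v,u=np.nonzero(m&(d>0));P=pts(n,np.c_[u,v],d[v,u])
        print(n,k,len(u),"zpct",np.percentile(P[:,2],[2,10,30,50,70,90,98]),"med",np.median(P,0),"bb",P.min(0),P.max(0))
        if k=="cover":
            Q=P[(P[:,2]>.035)];print("  knob",len(Q),Q.mean(0),Q.min(0),Q.max(0))
        np.save(f"{n}_{k}.npy",np.c_[u,v,P])
p,_=load("scene");q,_=load("side")
a=cv2.resize(p[165:270,205:445],None,fx=3.3,fy=3.3,interpolation=2)
b=cv2.resize(q[175:240,295:375],None,fx=3.3,fy=3.3,interpolation=2)
o=np.zeros((a.shape[0]+b.shape[0],a.shape[1],3),np.uint8);o[:a.shape[0]]=a;o[a.shape[0]:,:b.shape[1]]=b
cv2.imwrite("pics/crop1.png",o[:,:,::-1])
E
```

```text
scene cover 587 zpct [0.0134 0.0156 0.0181 0.0196 0.0215 0.0476 0.0528] med [ 0.5658 -0.2371  0.0196] bb [ 0.5172 -0.2795  0.0109] [ 0.6017 -0.1989  0.0564]
  knob 88 [ 0.5614 -0.2378  0.0483] [ 0.5465 -0.2506  0.0355] [ 0.573  -0.2257  0.0564]
scene hous 607 zpct [0.0727 0.0795 0.0915 0.1012 0.11   0.1194 0.1229] med [0.4808 0.0176 0.1012] bb [ 0.451  -0.0273  0.0669] [0.5442 0.0579 0.1266]
scene bar 234 zpct [-0.0031 -0.0002  0.1026  0.1063  0.1086  0.1113  0.1133] med [0.4803 0.2668 0.1063] bb [ 0.3888  0.2006 -0.0055] [0.4904 0.3523 0.1156]
side cover 230 zpct [0.0151 0.0164 0.0184 0.0201 0.0254 0.0977 0.113 ] med [ 0.5487 -0.2249  0.0201] bb [ 0.4755 -0.274   0.0135] [ 0.5971 -0.0151  0.1188]
  knob 54 [ 0.5259 -0.1333  0.0745] [ 0.4755 -0.2391  0.0353] [ 0.5638 -0.0151  0.1188]
side hous 591 zpct [0.0579 0.0738 0.0859 0.0973 0.1072 0.1167 0.1215] med [0.4986 0.0362 0.0973] bb [ 0.4533 -0.2045  0.0007] [0.5771 0.0657 0.1267]
```

View pics/crop1.png

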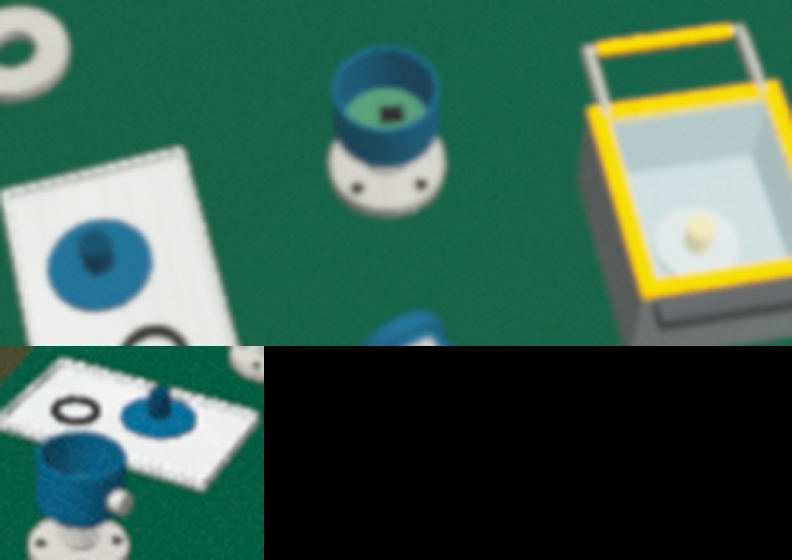

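The crop shows the cover knob-up in the tray, the housing mouth open, and the bar clear of the plate with its two arms. Next I'll fit circles to the disc and rim, and a line to the bar.

Run:
```python
from h import *
np.set_printoptions(precision=4,suppress=True)
for n in("scene","side"):
    D=np.load(f"{n}_cover.npy");D=D[(D[:,3]<-.18)&(D[:,4]<.06)]
    h=cv2.convexHull(D[:,:2][D[:,4]<.03].astype(np.float32))[:,0]
    e=cv2.fitEllipse(h);P=np.array([plane(n,x,.0175) for x in h]);print(n,"disc ell",e[0],"circ@17.5mm",circ(P))
    k=D[D[:,4]>.044];print("  knob top",len(k),k[:,2:].mean(0))
    H=np.load(f"{n}_hous.npy");H=H[(np.hypot(H[:,2]-.5,H[:,3]-.02)<.08)]
    T=H[H[:,4]>.1145];print("  rim depth",len(T),circ(T[:,2:]),np.percentile(H[:,4],99))
    h=cv2.convexHull(H[:,:2].astype(np.float32))[:,0]
    up=np.array([plane(n,x,.12) for x in h]); c,r=circ(T[:,2:])
    print("  hull@.12",[ (np.round(circ(up[np.abs(np.hypot(*(up[:,:2]-c).T)-.044)<.004]),4) if 0 else np.round(x,3)) for x in up[:,:2]][:0])
    f=np.abs(np.hypot(*(up[:,:2]-c).T)-.044)<.005; print("  hull fit",f.sum(),circ(up[f]))
B=np.load("scene_bar.npy");B=B[(B[:,4]>.09)&(B[:,2]<.44)];print("bar",len(B),B[:,2:].mean(0),B[:,2:].min(0),B[:,2:].max(0))
q=np.polyfit(B[:,3],B[:,2],1);print("slope dx/dy",q, "rect",cv2.minAreaRect(B[:,:2].astype(np.float32)))
p,d=load("scene");hsv=cv2.cvtColor(p,cv2.COLOR_RGB2HSV).astype(int)
m=(hsv[...,0]>18)&(hsv[...,0]<35)&(hsv[...,1]>150);v,u=np.nonzero(m);g=(u>378)&(u<465)&(v>165)&(v<265)&(d[v,u]>0);u,v=u[g],v[g]
P=pts("scene",np.c_[u,v],d[v,u]);P=P[(P[:,2]>.08)];F=P[P[:,0]>.45]
print("frame rect",cv2.minAreaRect(F[:,:2].astype(np.float32)*1000),F[:,2].mean(), "bar",P[P[:,0]<.44].mean(0))
b=P[P[:,0]<.44];print(cv2.minAreaRect(b[:,:2].astype(np.float32)*1000))
```

```text
scene disc ell (234.77015686035156, 244.94387817382812) circ@17.5mm (array([ 0.5592, -0.2387]), np.float64(0.0402466857911965))
  knob top 73 [ 0.5601 -0.2379  0.0501]
  rim depth 133 (array([0.4996, 0.0157]), np.float64(0.0418308026647686)) 0.12341143515997573
  hull@.12 []
  hull fit 15 (array([0.4981, 0.0152]), np.float64(0.04259879396908053))
side disc ell (342.6456604003906, 196.25723266601562) circ@17.5mm (array([ 0.5557, -0.232 ]), np.float64(0.03996094497877572))
  knob top 16 [ 0.5546 -0.2307  0.0497]
  rim depth 79 (array([0.4973, 0.0196]), np.float64(0.041075246585248)) 0.12213553467018166
  hull@.12 []
  hull fit 3 (array([0.4966, 0.0225]), np.float64(0.04174146205922624))<stdin>:14: RuntimeWarning: Mean of empty slice.
  ret = um.true_divide(
Traceback (most recent call last):
ValueError: zero-size array to reduction operation minimum which has no identity
```

Run:
```python
from h import *
np.set_printoptions(precision=4,suppress=True)
p,d=load("scene");hsv=cv2.cvtColor(p,cv2.COLOR_RGB2HSV).astype(int)
m=(hsv[...,0]>18)&(hsv[...,0]<35)&(hsv[...,1]>150);v,u=np.nonzero(m);g=(u>378)&(u<465)&(v>165)&(v<265)&(d[v,u]>0);u,v=u[g],v[g]
P=pts("scene",np.c_[u,v],d[v,u]);k=P[:,2]>.09;P=P[k];u,v=u[k],v[k]
b=v<187-(u-380)*0.1
for s,n in((P[b],"bar"),(P[~b],"frame")):
    print(n,len(s),s.mean(0),np.percentile(s[:,2],[5,95]),cv2.minAreaRect(s[:,:2].astype(np.float32)*1000))
s=P[b];q=np.polyfit(s[:,1],s[:,0],1);print("bar yaw",np.arctan(-q[0]),q, s.min(0),s.max(0))
```

```text
bar 172 [0.4817 0.2578 0.1077] [0.1022 0.1124] ((481.2217712402344, 258.2278747558594), (115.19022369384766, 18.414316177368164), 89.78987121582031)
frame 1065 [0.6385 0.2541 0.1078] [0.1032 0.112 ] ((628.9313354492188, 256.82135009765625), (163.71102905273438, 184.89266967773438), 88.53805541992188)
bar yaw -0.004130838505362332 [0.0041 0.4806] [0.4719 0.2006 0.0999] [0.4904 0.3158 0.1156]
```

```bash
cat >> h.py <<'E'
from scipy.spatial.transform import Rotation as Ro
def go(p,tilt=0.):
    s=bot.read_state();R=s["tool_rot"]
    T=np.array([[0,1,0],[1,0,0],[0,0,-1.]]).T  # tool x=+y, y=+x, z down
    T=Ro.from_rotvec([0,-tilt,0]).as_matrix()@T  # lean: tool z towards +x
    d=R.T@(np.array(p)-s["tcp_pos"]);w=Ro.from_matrix(R.T@T).as_rotvec()
    print("t",round(s["clock"],2),"tcp",s["tcp_pos"].round(4),"d",d.round(4),"w",w.round(4),"rows",max(np.linalg.norm(d)/.0417,np.linalg.norm(w)/.125).round(1),"F",s["force"].round(1))
E
python3 -c "
from h import *
go([.5,.02,.26])"
```

```text
t 0.1 tcp [0.2438 0.6019 0.1975] d [-0.4559 -0.4433 -0.0616] w [-1.400e-03  1.100e-03  1.186e+00] rows 15.3 F [ 0.7 -0.2 -0.7]
```

```bash
python3 drive.py '-.028 -.028 -.004 0 0 .12 .085;-.056 -.055 -.008 0 0 .24 .085;-.085 -.083 -.012 0 0 .36 .085;-.113 -.11 -.016 0 0 .48 .085;-.142 -.139 -.02 0 0 .6 .085'; python3 -c "
from h import *
go([.5,.02,.26])"
```

```text
clock: 0.52
tcp_pos: [0.3237, 0.4185, 0.2181]
tool_rot: [[-0.548, 0.836, -0.001], [0.836, 0.548, -0.0], [-0.0, -0.001, -1.0]]
force: [1.7, 0.6, 0.3]
grip_width: 0.0852
gripper_force: 0.0
t 0.52 tcp [0.3237 0.4185 0.2181] d [-0.43   -0.0712 -0.0418] w [-6.000e-04  2.000e-04  5.805e-01] rows 10.5 F [1.7 0.6 0.3]
```

```bash
python3 drive.py '-.04 -.007 -.004 0 0 .12 .085;-.08 -.013 -.008 0 0 .24 .085;-.12 -.02 -.012 0 0 .36 .085;-.16 -.027 -.016 0 0 .48 .085;-.2 -.033 -.02 0 0 .58 .085'; python3 -c "
from h import *
go([.5,.02,.26])"
```

```text
clock: 0.93
tcp_pos: [0.4067, 0.2334, 0.2385]
tool_rot: [[-0.0, 1.0, -0.0], [1.0, 0.0, 0.0], [0.0, -0.0, -1.0]]
force: [0.6, -0.2, 0.3]
grip_width: 0.0852
gripper_force: 0.0
t 0.93 tcp [0.4067 0.2334 0.2385] d [-0.2134  0.0932 -0.0216] w [-0.0003 -0.0002  0.0004] rows 5.6 F [ 0.6 -0.2  0.3]
```

```bash
python3 drive.py '-.036 .016 -.004 0 0 0 .085;-.072 .031 -.008 0 0 0 .085;-.108 .047 -.012 0 0 0 .085;-.144 .062 -.015 0 0 0 .085;-.18 .078 -.019 0 0 0 .085';python3 drive.py '-.033 .015 -.003 0 0 0 .085;-.033 .015 -.003 0 0 0 .085;-.033 .015 -.003 0 0 0 .085;-.033 .015 -.003 0 0 0 .085'
cat >> h.py <<'E'
def wpts(s,uv,depth=None):
    c=camera_params("wrist");K,T=c["K"],c["T_tool_cam"]
    uv=np.asarray(uv,float);x=(uv-K[:2,2])/K[0,0];r=np.linalg.norm(x,axis=1)
    ray=np.c_[x*(np.sin(r)/np.maximum(r,1e-9))[:,None],np.cos(r)]
    R=s["tool_rot"]@T[:3,:3];o=s["tcp_pos"]+s["tool_rot"]@T[:3,3]
    W=ray@R.T
    if depth is None: return o,W
    return o+W*(np.asarray(depth)/ray[:,2])[:,None]
def wplane(s,uv,z):
    o,W=wpts(s,uv);return o+W*((z-o[2])/W[:,2])[:,None]
E
python3 - <<'E'
from h import *
import pickle
s=bot.read_state();p,d=capture("wrist");pickle.dump((s,p,d),open("w1.pkl","wb"));cv2.imwrite("pics/w1.png",p[:,:,::-1]);print(s["tcp_pos"],s["joint_vel"].max())
E
```

```text
clock: 1.35
tcp_pos: [0.4856, 0.054, 0.2575]
tool_rot: [[-0.006, 1.0, -0.0], [1.0, 0.006, 0.0], [0.0, -0.0, -1.0]]
force: [0.4, 1.3, -0.5]
grip_width: 0.0848
gripper_force: 0.0
clock: 1.68
tcp_pos: [0.5004, 0.0236, 0.2601]
tool_rot: [[-0.006, 1.0, -0.001], [1.0, 0.006, 0.0], [0.0, -0.001, -1.0]]
force: [-0.5, -0.4, -1.4]
grip_width: 0.0852
gripper_force: 0.0
[0.5004342  0.02360767 0.26006119] 0.00523778682089782
```

View pics/w1.png

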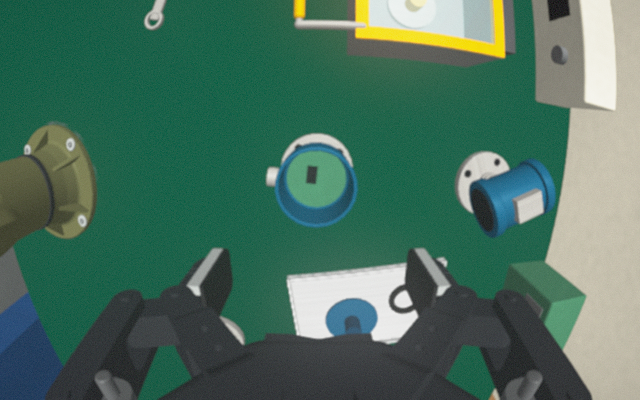

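Wrist view: the rim is centred near (316,185), the cover near (350,320) beyond the palm, and the bar's end is at (298,10). I'll fit the rim from its outer contour.

```bash
cat >> h.py <<'E'
def blue(p,box,lo=95,hi=118,sat=120):
    h=cv2.cvtColor(p,cv2.COLOR_RGB2HSV).astype(int);a,b,c,e=box
    m=np.zeros(p.shape[:2],np.uint8);g=h[b:e,a:c];m[b:e,a:c]=(g[...,0]>lo)&(g[...,0]<hi)&(g[...,1]>sat);return m
def big(m):
    c=max(cv2.findContours(m,cv2.RETR_EXTERNAL,cv2.CHAIN_APPROX_NONE)[0],key=cv2.contourArea);return cv2.convexHull(c)[:,0].astype(float)
E
python3 - <<'E'
from h import *
import pickle
np.set_printoptions(precision=4,suppress=True)
s,p,d=pickle.load(open("w1.pkl","rb"))
h=big(blue(p,(265,125,370,240)))
for z in(.115,.12,.125): print("rim",z,circ(wplane(s,h,z)))
m=blue(p,(265,125,370,240));v,u=np.nonzero(m*(d>0));P=wpts(s,np.c_[u,v],d[v,u]);print("z pct",np.percentile(P[:,2],[50,80,90,98]))
T=P[P[:,2]>.116];print("rim depth",len(T),circ(T),T.min(0),T.max(0))
m=blue(p,(310,285,385,350));h=big(m);print("cover hull@.018",circ(wplane(s,h[h[:,1]<330],.018)),len(h))
E
```

```text
rim 0.115 (array([0.4973, 0.0153]), np.float64(0.04480321043703655))
rim 0.12 (array([0.4973, 0.0165]), np.float64(0.04410607762513817))
rim 0.125 (array([0.4974, 0.0177]), np.float64(0.043408944813241854))
z pct [0.1063 0.1205 0.121  0.1218]
rim depth 905 (array([0.4973, 0.0156]), np.float64(0.04140593190806694)) [ 0.4541 -0.0279  0.116 ] [0.5401 0.0585 0.1228]
cover hull@.018 (array([ 0.5571, -0.2372]), np.float64(0.042218439463998905)) 21
```

```bash
python3 drive.py '-.04 .009 .008 0 0 0 .085;-.08 .018 .016 0 0 0 .085;-.12 .027 .024 0 0 0 .085;-.16 .036 .032 0 0 0 .085;-.2 .045 .04 0 0 0 .085';python3 drive.py '-.036 .008 .02 0 0 0 .085;-.06 .012 .05 0 0 0 .085;-.06 .012 .06 0 0 0 .085;-.06 .012 .06 0 0 0 .085;-.06 .012 .06 0 0 0 .085'
python3 - <<'E'
from h import *
import pickle
np.set_printoptions(precision=4,suppress=True)
s=bot.read_state();p,d=capture("wrist");pickle.dump((s,p,d),open("w2.pkl","wb"));cv2.imwrite("pics/w2.png",p[:,:,::-1])
h=big(blue(p,(220,100,410,300)));print(len(h),h.min(0),h.max(0),s["tcp_pos"])
for z in(.013,.018,.023): print("disc",z,circ(wplane(s,h,z)))
m=blue(p,(220,100,410,300));v,u=np.nonzero(m*(d>0));P=wpts(s,np.c_[u,v],d[v,u])
k=P[P[:,2]>.044];print("z",np.percentile(P[:,2],[10,50,98]),"knob",k.mean(0),k.min(0),k.max(0));D=P[P[:,2]<.025];print("disc bb",D.min(0),D.max(0))
E
```

```text
clock: 2.15
tcp_pos: [0.5475, -0.1755, 0.2201]
tool_rot: [[-0.01, 1.0, 0.0], [1.0, 0.01, 0.001], [0.001, 0.0, -1.0]]
force: [1.2, -0.2, -0.6]
grip_width: 0.0852
gripper_force: 0.0
clock: 2.57
tcp_pos: [0.5595, -0.2335, 0.1598]
tool_rot: [[-0.009, 1.0, -0.002], [1.0, 0.009, 0.002], [0.002, -0.002, -1.0]]
force: [-0.2, 0.4, 0.5]
grip_width: 0.0849
gripper_force: 0.0
41 [277. 145.] [357. 223.] [ 0.5595 -0.2335  0.1598]
disc 0.013 (array([ 0.5575, -0.2404]), np.float64(0.04345626639453962))
disc 0.018 (array([ 0.5576, -0.2392]), np.float64(0.042784024220563724))
disc 0.023 (array([ 0.5576, -0.238 ]), np.float64(0.042111782046591384))
z [0.0179 0.0188 0.021 ] knob [ 0.5585 -0.2427  0.0508] [ 0.5455 -0.2515  0.0488] [ 0.5704 -0.2297  0.0521]
disc bb [ 0.5152 -0.2822  0.0165] [ 0.6002 -0.1966  0.0229]
```

View pics/w2.png

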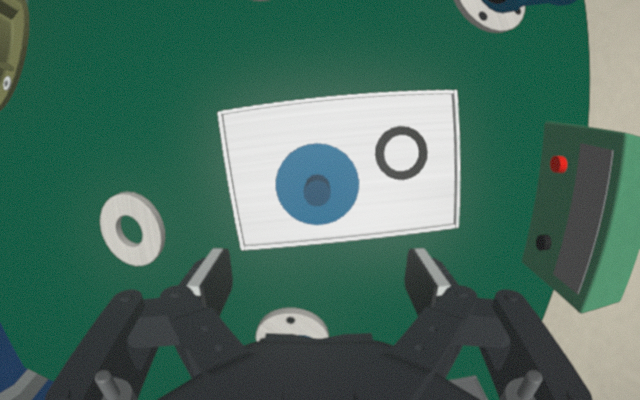

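Wrist view: the disc is centred at (317,184) with the knob at (317,190), and the gasket is apart at (401,153). The cover is at (0.5576, -0.2395), disc top z 18.5 mm and knob top 51 mm, as expected.

```bash
python3 -c "
from h import *
go([.5576,-.2397,.0225])"
```

```text
t 2.62 tcp [ 0.5603 -0.2336  0.1611] d [-0.0063 -0.0029  0.1386] w [ 0.0006 -0.0013  0.0095] rows 3.3 F [ 0.  -0.9  0.5]
```

```bash
python3 drive.py '-.006 -.003 .035 0 0 .01 .085;-.006 -.003 .07 0 0 .01 .085;-.006 -.003 .1 0 0 .01 .085;-.006 -.003 .11 0 0 .01 .085;-.006 -.003 .11 0 0 .01 .085' 40;  python3 -c "
from h import *
go([.5576,-.2397,.0225])"
```

```text
clock: 3.03
tcp_pos: [0.5559, -0.2393, 0.0493]
tool_rot: [[0.001, 1.0, -0.003], [1.0, -0.001, 0.002], [0.002, -0.003, -1.0]]
force: [0.5, 0.1, 0.2]
grip_width: 0.0849
gripper_force: 0.0
t 3.03 tcp [ 0.5559 -0.2393  0.0493] d [-0.0004  0.0018  0.0268] w [-0.0027 -0.002  -0.0009] rows 0.6 F [0.5 0.1 0.2]
```

```bash
python3 drive.py '0 .001 .014 0 0 0 .085;0 .001 .0265 0 0 0 .085;0 .001 .0265 0 0 0 .06;0 .001 .0265 0 0 0 .03;0 .001 .0265 0 0 0 .02' 40;python3 drive.py '0 0 0 0 0 0 .02;0 0 0 0 0 0 .02;0 0 0 0 0 0 .02;0 0 0 0 0 0 .02;0 0 0 0 0 0 .02' 40
```

```text
clock: 3.45
tcp_pos: [0.5579, -0.2425, 0.0249]
tool_rot: [[0.004, 1.0, 0.001], [1.0, -0.004, -0.0], [-0.0, 0.001, -1.0]]
force: [0.8, 0.6, -1.0]
grip_width: 0.0512
gripper_force: 0.0
clock: 3.87
tcp_pos: [0.5574, -0.2421, 0.0243]
tool_rot: [[0.004, 1.0, 0.0], [1.0, -0.004, 0.0], [0.0, 0.0, -1.0]]
force: [-0.1, -0.6, 0.1]
grip_width: 0.0201
gripper_force: 0.0
```

Run:
```python
from h import *
import pickle
s=bot.read_state();print(s["grip_width"],s["gripper_force"],s["tcp_pos"])
p,d=capture("wrist");q,_=capture("side");r,_=capture("scene")
o=np.zeros((560,640,3),np.uint8);o[:320]=p[80:];o[320:,:320]=cv2.resize(q[150:230,300:406],(320,240));o[320:,320:]=cv2.resize(r[190:280,180:300],(320,240))
cv2.imwrite("pics/w3.png",o[:,:,::-1])
```

```text
0.020064547674715882 0.0 [ 0.55743839 -0.24213002  0.02427604]
```

View pics/w3.png

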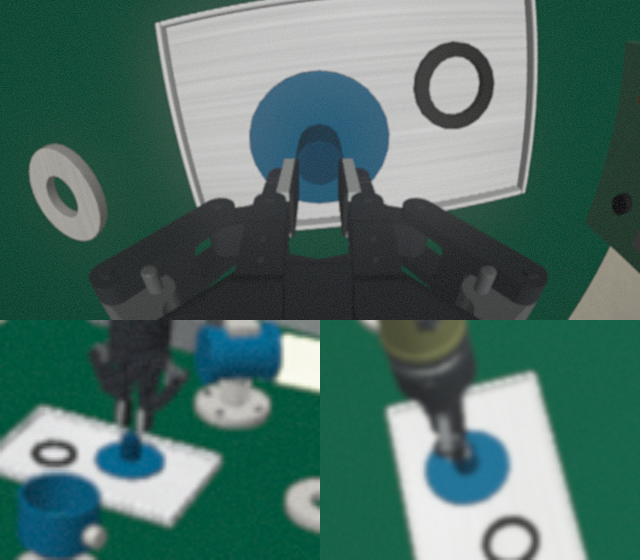

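The pads stand either side of the knob, at about (295,165) and (345,165), but the force reads zero. I'll command them fully closed and read the result.

```bash
python3 drive.py '0 0 0 0 0 0 .01;0 0 0 0 0 0 .0;0 0 0 0 0 0 0;0 0 0 0 0 0 0' 40
```

```text
clock: 4.35
tcp_pos: [0.5574, -0.2421, 0.0241]
tool_rot: [[0.004, 1.0, 0.0], [1.0, -0.004, 0.0], [0.0, 0.0, -1.0]]
force: [-0.5, -0.2, 0.2]
grip_width: -0.0
gripper_force: 0.0
```

Run:
```python
from h import *
import pickle
np.set_printoptions(precision=4,suppress=True)
s=bot.read_state();p,d=capture("wrist");q,_=capture("side");r,_=capture("scene")
pickle.dump((s,p,d),open("w4.pkl","wb"))
o=np.zeros((600,640,3),np.uint8);o[:300]=cv2.resize(p[190:340,160:480],(640,300));o[300:,:320]=cv2.resize(q[160:220,315:379],(320,300));o[300:,320:]=cv2.resize(r[210:270,200:264],(320,300))
cv2.imwrite("pics/w4.png",o[:,:,::-1])
h=big(blue(p,(200,120,420,300)));print(circ(wplane(s,h[h[:,1]<240],.018)))
m=blue(p,(200,120,420,300));v,u=np.nonzero(m*(d>0));P=wpts(s,np.c_[u,v],d[v,u]);k=P[P[:,2]>.03];print(np.percentile(P[:,2],[10,50,98]),len(k),k.min(0),k.max(0))
g=d[200:330:10,318];print(wpts(s,[[318,y] for y in range(200,330,10)],g)[:,1:])
```

```text
(array([ 0.5577, -0.239 ]), np.float64(0.04351841435220828))
[0.0181 0.0189 0.0511] 1093 [ 0.5433 -0.2425  0.03  ] [ 0.5708 -0.2261  0.09  ]
[[-0.2247  0.0192]
 [-0.2273  0.0309]
 [-0.2268  0.0491]
 [-0.2318  0.0505]
 [-0.2317  0.0637]
 [-0.2315  0.0755]
 [-0.2312  0.0857]
 [-0.2313  0.0941]
 [-0.235   0.0956]
 [-0.2398  0.0955]
 [-0.2446  0.0955]
 [-0.2497  0.0956]
 [-0.3306  0.0004]]
```

View pics/w4.png

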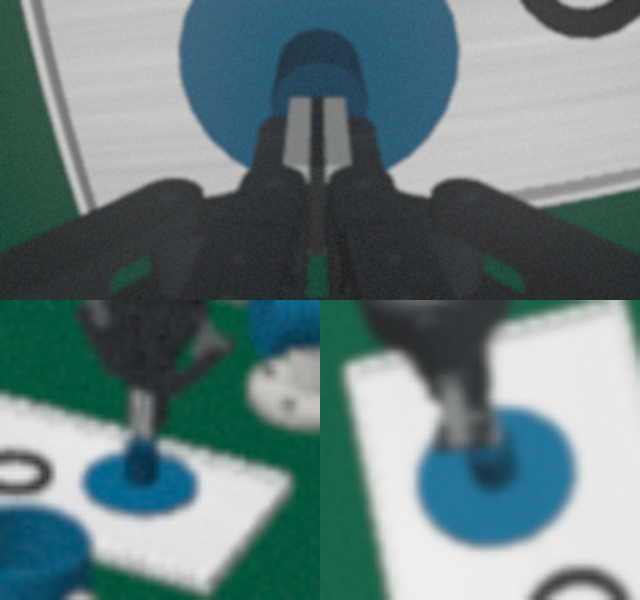

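The shut tips appear to end at the knob's top (about z 52 mm), not at z 24 mm. I'll check the tip's position in tool coordinates from the depth in the earlier pictures.

Run:
```python
from h import *
import pickle
np.set_printoptions(precision=3,suppress=True)
for f,us in(("w1",(200,210,220,226)),("w2",(200,210,220,226)),("w4",(300,306,310,326,330,336))):
    s,p,d=pickle.load(open(f+".pkl","rb"))
    for u in us:
        v=np.arange(225,300,3) ;g=d[v,u];P=(wpts(s,np.c_[np.full(len(v),u),v],g)-s["tcp_pos"])@s["tool_rot"]
        k=(g>0)&(P[:,2]<.0+ (.03))
        Q=P[(g>0)&(np.abs(P[:,0])<.03)&(P[:,2]<.02)]
        print(f,u,"tip tool xyz",Q[np.argmax(Q[:,2])] if len(Q) else None, "nearrows",Q[:4].tolist() if 0 else "")
s=bot.read_state();print(s["q"].round(3),s["force"],s["tcp_pos"])
s,p,d=pickle.load(open("w4.pkl","rb"))
for u in(306,330):
    v=np.arange(226,262,2);P=(wpts(s,np.c_[np.full(len(v),u),v],d[v,u])-s["tcp_pos"])@s["tool_rot"];print(np.c_[v,P,p[v,u]])
```

```text
w1 200 tip tool xyz [ 0.006 -0.055 -0.056] nearrows 
w1 210 tip tool xyz [ 0.011 -0.049 -0.056] nearrows 
w1 220 tip tool xyz [ 0.011 -0.045 -0.052] nearrows 
w1 226 tip tool xyz [ 0.01  -0.043 -0.051] nearrows 
w2 200 tip tool xyz [ 0.006 -0.054 -0.057] nearrows 
w2 210 tip tool xyz [ 0.01  -0.049 -0.055] nearrows 
w2 220 tip tool xyz [ 0.011 -0.045 -0.053] nearrows 
w2 226 tip tool xyz [ 0.008 -0.043 -0.05 ] nearrows 
w4 300 tip tool xyz [ 0.01  -0.01  -0.018] nearrows 
w4 306 tip tool xyz [ 0.009 -0.007 -0.025] nearrows 
w4 310 tip tool xyz [ 0.01  -0.005 -0.026] nearrows 
w4 326 tip tool xyz [ 0.006  0.004 -0.026] nearrows 
w4 330 tip tool xyz [ 0.006  0.006 -0.026] nearrows 
w4 336 tip tool xyz [ 0.011  0.009 -0.021] nearrows 
[-0.211  0.45   0.715  1.771 -0.336  1.046  0.622] [-0.594 -0.03   0.139] [ 0.557 -0.242  0.024]
[[226.      0.013  -0.007  -0.026  36.     68.     90.   ]
 [228.      0.012  -0.007  -0.027  39.     73.     95.   ]
 [230.      0.01   -0.007  -0.027  35.     71.     93.   ]
 [232.      0.009  -0.007  -0.027  40.     69.     90.   ]
 [234.      0.008  -0.007
[... 1164 characters left out ...]
    0.005   0.006  -0.025  78.     91.     99.   ]
 [240.      0.01    0.005  -0.04  126.    127.    124.   ]
 [242.      0.01    0.005  -0.041 127.    129.    130.   ]
 [244.      0.01    0.005  -0.044 123.    129.    124.   ]
 [246.      0.01    0.005  -0.046 128.    128.    128.   ]
 [248.      0.01    0.005  -0.048 125.    130.    129.   ]
 [250.      0.011   0.005  -0.051 127.    129.    129.   ]
 [252.      0.01    0.005  -0.052 126.    127.    129.   ]
 [254.      0.01    0.005  -0.055 125.    128.    124.   ]
 [256.      0.01    0.005  -0.057 132.    133.    134.   ]
 [258.      0.011   0.005  -0.059 125.    129.    128.   ]
 [260.      0.01    0.005  -0.061 125.    127.    129.   ]]
```

Run:
```python
from h import *
import pickle
np.set_printoptions(precision=3,suppress=True)
s,p,d=pickle.load(open("w2.pkl","rb"))
v=np.arange(315,400,6)
for u in(318,290):print((wpts(s,np.c_[np.full(len(v),u),v],d[v,u])-s["tcp_pos"])@s["tool_rot"])
```

```text
[[-0.187 -0.001  0.16 ]
 [-0.19  -0.001  0.149]
 [-0.197 -0.001  0.145]
 [-0.207 -0.001  0.145]
 [ 0.01  -0.    -0.109]
 [ 0.01  -0.    -0.112]
 [ 0.01  -0.    -0.114]
 [ 0.01  -0.    -0.117]
 [ 0.01  -0.    -0.119]
 [ 0.01  -0.    -0.121]
 [ 0.011 -0.    -0.124]
 [ 0.011 -0.    -0.126]
 [ 0.011 -0.    -0.128]
 [ 0.01  -0.    -0.129]
 [ 0.011 -0.    -0.132]]
[[-0.176 -0.036  0.144]
 [-0.186 -0.037  0.144]
 [-0.197 -0.037  0.145]
 [-0.207 -0.038  0.144]
 [ 0.009 -0.008 -0.109]
 [ 0.011 -0.008 -0.113]
 [ 0.01  -0.008 -0.114]
 [ 0.01  -0.008 -0.116]
 [ 0.01  -0.007 -0.12 ]
 [ 0.011 -0.007 -0.122]
 [ 0.01  -0.007 -0.123]
 [ 0.009 -0.007 -0.125]
 [ 0.01  -0.007 -0.127]
 [ 0.01  -0.007 -0.13 ]
 [ 0.012 -0.006 -0.132]]
```

The whole gripper sits about 38 mm behind the reported TCP: the depth puts shut tips at -38 mm, open tips at -51 mm and the body at -109 mm. That explains the miss, since the tips were still above the knob, and nothing was touched. I'll open, go down slowly with this correction and watch the force.

```bash
python3 drive.py '.002 0 -.005 0 0 0 .085;.002 0 -.005 0 0 0 .085;.002 0 -.005 0 0 0 .085;.002 0 -.005 0 0 0 .085;.002 0 -.005 0 0 0 .085' 40;python3 drive.py '0 0 0 0 0 0 .085;0 0 .012 0 0 0 .085;0 0 .024 0 0 0 .085;0 0 .035 0 0 0 .085;0 0 .035 0 0 0 .085';python3 -c "
from h import *
go([.5576,-.2397,-.016])"
```

```text
clock: 4.92
tcp_pos: [0.5574, -0.2401, 0.0292]
tool_rot: [[0.004, 1.0, 0.0], [1.0, -0.004, 0.0], [0.0, 0.0, -1.0]]
force: [-0.5, 0.6, 0.7]
grip_width: 0.0603
gripper_force: 0.0
clock: 5.33
tcp_pos: [0.5548, -0.2389, -0.0095]
tool_rot: [[0.004, 1.0, -0.006], [1.0, -0.004, 0.002], [0.002, -0.006, -1.0]]
force: [-0.7, 1.0, -0.5]
grip_width: 0.0849
gripper_force: 0.0
t 5.33 tcp [ 0.5548 -0.2389 -0.0095] d [-0.0008  0.0028  0.0065] w [-0.0056 -0.0016 -0.0039] rows 0.2 F [-0.7  1.  -0.5]
```

Tip height when shut will be about 28 mm. I'll go a little lower and close.

```bash
python3 drive.py '0 .001 .004 0 0 0 .085;0 .001 .004 0 0 0 .06;0 .001 .004 0 0 0 .03;0 .001 .004 0 0 0 .01;0 .001 .004 0 0 0 .01' 40;python3 drive.py '0 0 0 0 0 0 .01;0 0 0 0 0 0 .01;0 0 0 0 0 0 .01;0 0 0 0 0 0 .01;0 0 0 0 0 0 .01' 40
```

```text
clock: 5.75
tcp_pos: [0.5587, -0.2403, -0.0094]
tool_rot: [[0.004, 1.0, 0.001], [1.0, -0.004, -0.0], [-0.0, 0.001, -1.0]]
force: [0.8, 0.9, -0.2]
grip_width: 0.0382
gripper_force: 0.0
clock: 6.17
tcp_pos: [0.5588, -0.2404, -0.0093]
tool_rot: [[0.004, 1.0, 0.001], [1.0, -0.004, -0.0], [-0.0, 0.001, -1.0]]
force: [-1.2, 1.0, 5.7]
grip_width: 0.0251
gripper_force: 39.7
```

Gripped: width 25 mm, 40 N. Lifting.

```bash
python3 drive.py '0 0 -.015 0 0 0 .01;0 0 -.045 0 0 0 .01;0 0 -.08 0 0 0 .01;0 0 -.12 0 0 0 .01;0 0 -.16 0 0 0 .01' 50;python3 drive.py '0 0 -.02 0 0 0 .01;0 0 -.02 0 0 0 .01';python3 - <<'E'
from h import *
import pickle
np.set_printoptions(precision=4,suppress=True)
go([.4973,.0165,.17])
s=bot.read_state();p,d=capture("wrist");pickle.dump((s,p,d),open("w5.pkl","wb"))
m=blue(p,(200,100,440,320));v,u=np.nonzero(m*(d>0));P=wpts(s,np.c_[u,v],d[v,u])-s["tcp_pos"]
print(len(P),np.percentile(P[:,2],[2,10,30,50,70,90]),P.min(0),P.max(0))
h=big(m);D=P[(P[:,2]<.04)];zt=np.median(D[:,2]);print("disc top rel",zt,circ(wplane(s,h[h[:,1]<245],zt+s["tcp_pos"][2])-s["tcp_pos"]))
A=np.c_[D[:,:2],np.ones(len(D))];print("tilt",np.linalg.lstsq(A,D[:,2],rcond=None)[0])
E
```

```text
clock: 6.58
tcp_pos: [0.5571, -0.2399, 0.1515]
tool_rot: [[0.005, 1.0, -0.002], [1.0, -0.005, 0.0], [0.0, -0.002, -1.0]]
force: [1.9, -1.3, -1.5]
grip_width: 0.0243
gripper_force: 49.3
clock: 6.75
tcp_pos: [0.561, -0.2419, 0.1764]
tool_rot: [[0.004, 1.0, 0.009], [1.0, -0.004, -0.002], [-0.002, 0.009, -1.0]]
force: [0.1, -0.6, -2.2]
grip_width: 0.0246
gripper_force: 49.3
t 6.75 tcp [ 0.561  -0.2419  0.1764] d [ 0.2581 -0.0649  0.0052] w [ 0.0092  0.0022 -0.0044] rows 6.4 F [ 0.1 -0.6 -2.2]
15370 [0.0267 0.0272 0.0278 0.0282 0.0288 0.0597] [-0.1038 -0.2    -0.1771] [0.1057 0.0452 0.0777]
disc top rel 0.027954637275408728 (array([-0.0005,  0.001 ]), np.float64(0.04413295821060525))
tilt [-0.0041  0.0724  0.0268]
```

```bash
python3 drive.py '.03 -.008 .001 0 0 0 .01;.065 -.016 .002 0 0 0 .01;.1 -.025 .003 0 0 0 .01;.135 -.034 .004 0 0 0 .01;.17 -.043 .005 0 0 0 .01' 50;python3 drive.py '.035 -.009 0 0 0 0 .01;.065 -.016 0 0 0 0 .01;.083 -.021 0 0 0 0 .01;.085 -.021 0 0 0 0 .01;.085 -.021 0 0 0 0 .01';python3 drive.py '0 0 0 0 0 0 .01;0 0 0 0 0 0 .01;0 0 0 0 0 0 .01';cat > m.py <<'E'
from h import *
import pickle,sys
np.set_printoptions(precision=4,suppress=True)
go([.4978,.0155,.17])
s=bot.read_state();p,d=capture("wrist");pickle.dump((s,p,d),open(sys.argv[1],"wb"))
m=blue(p,(200,100,440,320));v,u=np.nonzero(m*(d>0));P=wpts(s,np.c_[u,v],d[v,u])-s["tcp_pos"]
D=P[(np.abs(P[:,2]-.028)<.006)&(np.hypot(P[:,0],P[:,1])<.046)]
h=big(m);zt=np.median(D[:,2]);print("disc top rel",zt,circ(wplane(s,h[h[:,1]<245],zt+s["tcp_pos"][2])-s["tcp_pos"]))
print("tilt",np.linalg.lstsq(np.c_[D[:,:2],np.ones(len(D))],D[:,2],rcond=None)[0],s["tool_rot"][:,2])
E
python3 m.py w6.pkl
```

```text
clock: 7.22
tcp_pos: [0.5137, -0.0682, 0.163]
tool_rot: [[0.004, 1.0, -0.004], [1.0, -0.004, -0.0], [-0.0, -0.004, -1.0]]
force: [0.9, -0.7, -2.1]
grip_width: 0.0244
gripper_force: 49.5
clock: 7.63
tcp_pos: [0.4938, 0.0165, 0.1635]
tool_rot: [[0.0, 1.0, -0.003], [1.0, -0.0, -0.001], [-0.001, -0.003, -1.0]]
force: [0.8, -0.3, -2.4]
grip_width: 0.0244
gripper_force: 49.5
clock: 7.88
tcp_pos: [0.4953, 0.0135, 0.1647]
tool_rot: [[0.007, 1.0, -0.001], [1.0, -0.007, -0.001], [-0.001, -0.001, -1.0]]
force: [0.3, -0.4, -2.4]
grip_width: 0.025
gripper_force: 49.5
t 7.88 tcp [0.4953 0.0135 0.1647] d [ 0.002   0.0025 -0.0053] w [-0.0006  0.0006 -0.0066] rows 0.1 F [ 0.3 -0.4 -2.4]
disc top rel 0.02799926951636386 (array([-0.    ,  0.0116]), np.float64(0.04183107988888007))
tilt [-0.0014 -0.0029  0.0281] [-0.0006 -0.0006 -1.    ]
```

```bash
python3 drive.py '.002 .0025 .015 0 0 -.006 .01;.002 .0025 .03 0 0 -.006 .01;.002 .0025 .045 0 0 -.006 .01;.002 .0025 .05 0 0 -.006 .01;.002 .0025 .05 0 0 -.006 .01' ;python3 drive.py '0 0 0 0 0 0 .01;0 0 0 0 0 0 .01';python3 -c "
from h import *
go([.4978,.0155,.0993])"
```

```text
clock: 8.35
tcp_pos: [0.4968, 0.0163, 0.1138]
tool_rot: [[-0.001, 1.0, -0.003], [1.0, 0.001, -0.001], [-0.001, -0.003, -1.0]]
force: [0.1, 0.6, -1.9]
grip_width: 0.0247
gripper_force: 49.5
clock: 8.52
tcp_pos: [0.4987, 0.0169, 0.1161]
tool_rot: [[-0.001, 1.0, 0.002], [1.0, 0.001, 0.0], [0.0, 0.002, -1.0]]
force: [0.8, 0.7, -1.9]
grip_width: 0.0244
gripper_force: 49.5
t 8.52 tcp [0.4987 0.0169 0.1161] d [-0.0014 -0.0009  0.0168] w [ 0.0016 -0.0003  0.0015] rows 0.4 F [ 0.8  0.7 -1.9]
```

```bash
python3 drive.py '-.001 -.001 .003 0 0 0 .01;-.001 -.001 .006 0 0 0 .01;-.001 -.001 .009 0 0 0 .01;-.001 -.001 .011 0 0 0 .01;-.001 -.001 .012 0 0 0 .01';python3 drive.py '0 0 .001 0 0 0 .01;0 0 .002 0 0 0 .01;0 0 .002 0 0 0 .01'
```

```text
clock: 8.93
tcp_pos: [0.4966, 0.0161, 0.1027]
tool_rot: [[-0.002, 1.0, -0.0], [1.0, 0.002, -0.0], [-0.0, -0.0, -1.0]]
force: [-0.5, -0.1, -1.8]
grip_width: 0.0246
gripper_force: 49.5
clock: 9.18
tcp_pos: [0.4968, 0.0161, 0.101]
tool_rot: [[-0.002, 1.0, -0.0], [1.0, 0.002, -0.0], [-0.0, -0.0, -1.0]]
force: [-0.2, -0.3, -1.8]
grip_width: 0.0244
gripper_force: 49.5
```

```bash
python3 drive.py '0 0 .001 0 0 0 .01;0 0 .001 0 0 0 .01;0 0 .002 0 0 0 .01;0 0 .002 0 0 0 .01';python3 drive.py '0 0 .001 0 0 0 .01;0 0 .001 0 0 0 .01;0 0 .001 0 0 0 .01'
```

```text
clock: 9.52
tcp_pos: [0.497, 0.0161, 0.0997]
tool_rot: [[-0.002, 1.0, 0.0], [1.0, 0.002, 0.0], [0.0, 0.0, -1.0]]
force: [-2.3, -0.4, 4.0]
grip_width: 0.0244
gripper_force: 50.0
clock: 9.77
tcp_pos: [0.4971, 0.0161, 0.0997]
tool_rot: [[-0.002, 1.0, 0.0], [1.0, 0.002, 0.001], [0.001, 0.0, -1.0]]
force: [-5.1, -0.9, 9.7]
grip_width: 0.0246
gripper_force: 51.0
```

Contact at z 99.7 mm, where 99.2 was predicted, so it is seated. Relaxing the push, releasing and rising.

```bash
python3 drive.py '0 0 -.0015 0 0 0 .01;0 0 -.0015 0 0 0 .01;0 0 -.0015 0 0 0 .085;0 0 -.0015 0 0 0 .085;0 0 -.0015 0 0 0 .085' 30;python3 drive.py '0 0 0 0 0 0 .085;0 0 0 0 0 0 .085;0 0 0 0 0 0 .085;0 0 -.01 0 0 0 .085;0 0 -.03 0 0 0 .085';python3 drive.py '0 0 -.04 0 0 0 .085;0 0 -.08 0 0 0 .085;0 0 -.12 0 0 0 .085;0 0 -.12 0 0 0 .085;0 0 -.12 0 0 0 .085';python3 - <<'E'
from h import *
np.set_printoptions(precision=4,suppress=True)
s=bot.read_state();p,d=capture("wrist");r,_=capture("scene");q,_=capture("side")
o=np.zeros((600,640,3),np.uint8);o[:400]=p;o[400:,:320]=cv2.resize(q[180:255,270:390],(320,200));o[400:,320:]=cv2.resize(r[160:235,265:385],(320,200));cv2.imwrite("pics/w7.png",o[:,:,::-1])
m=blue(p,(240,100,400,260));v,u=np.nonzero(m*(d>0));P=wpts(s,np.c_[u,v],d[v,u])
D=P[np.abs(P[:,2]-.134)<.006];print("disc",len(D),np.median(D[:,2]),D.min(0),D.max(0),"tilt",np.linalg.lstsq(np.c_[D[:,:2],np.ones(len(D))],D[:,2],rcond=None)[0])
print(circ(wplane(s,big(m),.134)));go([.481,.258,.17])
E
```

```text
clock: 10.18
tcp_pos: [0.497, 0.0161, 0.0996]
tool_rot: [[-0.002, 1.0, 0.0], [1.0, 0.002, 0.0], [0.0, 0.0, -1.0]]
force: [0.0, 0.1, 0.9]
grip_width: 0.0597
gripper_force: 0.0
clock: 10.6
tcp_pos: [0.495, 0.0158, 0.1284]
tool_rot: [[-0.002, 1.0, -0.004], [1.0, 0.002, -0.001], [-0.001, -0.004, -1.0]]
force: [0.5, -0.5, 0.1]
grip_width: 0.0853
gripper_force: 0.0
clock: 11.02
tcp_pos: [0.4987, 0.0162, 0.253]
tool_rot: [[-0.002, 1.0, 0.006], [1.0, 0.002, 0.002], [0.002, 0.006, -1.0]]
force: [-0.0, -0.0, -0.4]
grip_width: 0.0847
gripper_force: 0.0
disc 1915 0.12844970265726485 [ 0.4537 -0.0267  0.128 ] [0.5403 0.0606 0.1398] tilt [-0.      0.0035  0.1286]
(array([0.4968, 0.0186]), np.float64(0.04334964296839539))
t 11.17 tcp [0.4961 0.016  0.2487] d [ 0.242  -0.0145  0.0786] w [-0.0017  0.0003  0.002 ] rows 6.1 F [-0.3 -0.8 -0.4]
```

View pics/w7.png

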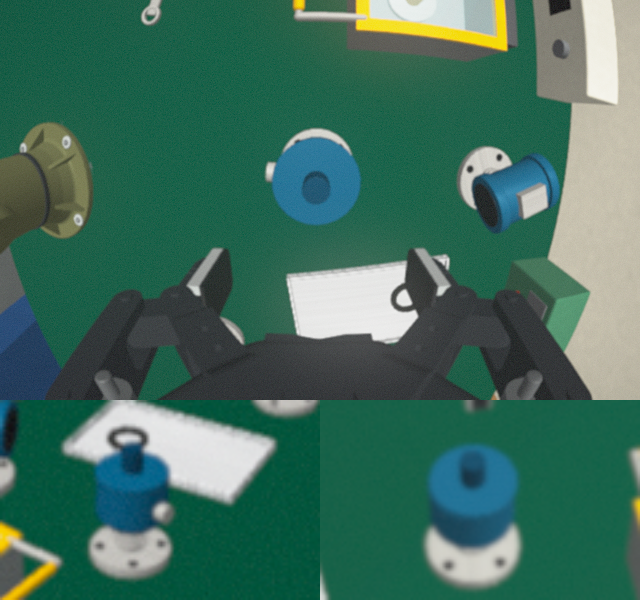

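Seated and level: the disc top is at 128.5 mm with no tilt, centred at (316,182) on the housing. Moving above the pull bar to measure it.

```bash
python3 drive.py '.04 -.003 0 0 0 0 .085;.08 -.005 0 0 0 0 .085;.12 -.008 0 0 0 0 .085;.16 -.01 0 0 0 0 .085;.2 -.014 .01 0 0 0 .085';python3 drive.py '.035 0 .02 0 0 0 .085;.04 0 .03 0 0 0 .085;.04 0 .03 0 0 0 .085;.04 0 .03 0 0 0 .085;.04 0 .03 0 0 0 .085';python3 - <<'E'
from h import *
import pickle
np.set_printoptions(precision=4,suppress=True)
s=bot.read_state();p,d=capture("wrist");pickle.dump((s,p,d),open("w8.pkl","wb"))
m=blue(p,(180,60,460,330),18,35,120);v,u=np.nonzero(m*(d>0));P=wpts(s,np.c_[u,v],d[v,u])
print(s["tcp_pos"]);B=P[(P[:,0]<.505)&(P[:,2]>.08)];print("bar",len(B),np.median(B,0),B.min(0),B.max(0),np.percentile(B[:,2],[5,50,95]))
q=np.polyfit(B[:,1],B[:,0],1);print(q);F=P[(P[:,0]>.51)&(P[:,2]>.08)];print("frame",F.min(0),F.max(0),np.median(F[:,2]))
k=P[:,0]<.505
uv=np.c_[u,v][k];W=wplane(s,uv,.104);print("ray@.104",W.mean(0),W.min(0),W.max(0))
cv2.imwrite("pics/w8.png",p[:,:,::-1]);go([.481,.258,.17])
E
```

```text
clock: 11.58
tcp_pos: [0.4824, 0.2179, 0.2396]
tool_rot: [[-0.001, 1.0, 0.001], [1.0, 0.001, 0.0], [0.0, 0.001, -1.0]]
force: [0.4, 0.6, 0.3]
grip_width: 0.085
gripper_force: 0.0
clock: 12.0
tcp_pos: [0.483, 0.2539, 0.2097]
tool_rot: [[0.001, 1.0, -0.0], [1.0, -0.001, -0.001], [-0.001, -0.0, -1.0]]
force: [0.3, -1.0, -0.4]
grip_width: 0.0848
gripper_force: 0.0
[0.483  0.2539 0.2097]
bar 1558 [0.4789 0.2608 0.1091] [0.4726 0.1988 0.1032] [0.4844 0.3162 0.1117] [0.1053 0.1091 0.1107]
[0.0067 0.4771]
frame [0.5249 0.1749 0.0971] [0.6353 0.3364 0.2678] 0.10820477041714407
ray@.104 [0.479  0.2595 0.104 ] [0.4725 0.1974 0.104 ] [0.4853 0.3161 0.104 ]
t 12.05 tcp [0.4833 0.254  0.2103] d [ 0.004  -0.0024  0.0403] w [ 0.0008  0.     -0.0012] rows 1.0 F [-1.4  0.2  0.1]
```

View pics/w8.png

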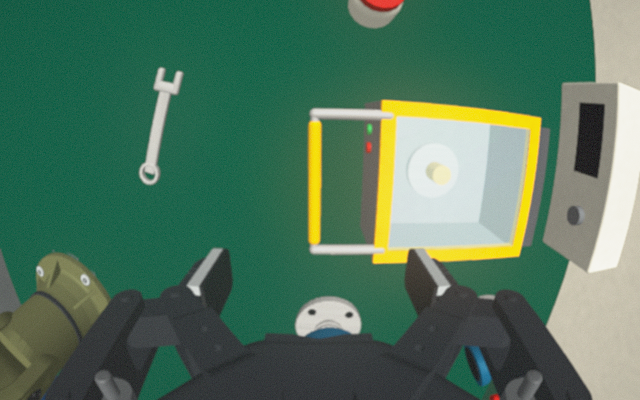

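The wrist view shows the bar from (315,120) to (315,243), centre (0.479, 0.258), z about 104 mm, in agreement with the scene camera. I'll narrow the fingers to 50 mm to stay clear of the plate edge, then go down.

```bash
python3 drive.py '.004 -.004 0 0 0 0 .05;.004 -.004 .03 0 0 0 .05;.004 -.004 .06 0 0 0 .05;.004 -.004 .08 0 0 0 .05;.004 -.004 .08 0 0 0 .05' 60;python3 drive.py '0 0 0 0 0 0 .05;0 0 0 0 0 0 .05';python3 -c "
from h import *
go([.479,.258,.047]);print(bot.read_state()['grip_width'])"
```

```text
clock: 12.47
tcp_pos: [0.4757, 0.2579, 0.1261]
tool_rot: [[-0.001, 1.0, -0.006], [1.0, 0.001, -0.004], [-0.004, -0.006, -1.0]]
force: [0.2, 0.3, -0.3]
grip_width: 0.0497
gripper_force: 0.0
clock: 12.63
tcp_pos: [0.4795, 0.2604, 0.1316]
tool_rot: [[-0.001, 1.0, 0.002], [1.0, 0.001, 0.002], [0.002, 0.002, -1.0]]
force: [-0.2, 0.3, 0.3]
grip_width: 0.0499
gripper_force: 0.0
t 12.63 tcp [0.4795 0.2604 0.1316] d [-0.0025 -0.0007  0.0846] w [ 0.0024 -0.0019  0.0012] rows 2.0 F [-0.2  0.3  0.3]
0.049906757579511525
```

```bash
python3 drive.py '-.001 0 .025 0 0 0 .05;-.001 0 .05 0 0 0 .05;-.001 0 .07 0 0 0 .05;-.001 0 .082 0 0 0 .05;-.001 0 .082 0 0 0 .05' 60;python3 drive.py '0 0 0 0 0 0 .05;0 0 0 0 0 0 .02;0 0 0 0 0 0 .0;0 0 0 0 0 0 0;0 0 0 0 0 0 0';python3 drive.py '0 0 0 0 0 0 0;0 0 0 0 0 0 0;0 0 0 0 0 0 0'
```

```text
clock: 13.05
tcp_pos: [0.4777, 0.2587, 0.0467]
tool_rot: [[-0.002, 1.0, -0.002], [1.0, 0.002, -0.001], [-0.001, -0.002, -1.0]]
force: [-0.2, -0.7, -0.8]
grip_width: 0.0501
gripper_force: 0.0
clock: 13.47
tcp_pos: [0.4794, 0.2597, 0.0488]
tool_rot: [[-0.002, 1.0, 0.002], [1.0, 0.002, 0.002], [0.002, 0.002, -1.0]]
force: [0.7, 0.6, 0.8]
grip_width: 0.01
gripper_force: 58.3
clock: 13.72
tcp_pos: [0.4794, 0.2596, 0.0484]
tool_rot: [[-0.002, 1.0, 0.002], [1.0, 0.002, 0.001], [0.001, 0.002, -1.0]]
force: [2.5, 1.1, 3.8]
grip_width: 0.0099
gripper_force: 58.4
```

Bar gripped at 58 N. Now working out the arc.

```bash
cat > arc.py <<'E'
from h import *
import sys
a0,a1,lean,n=float(sys.argv[1]),float(sys.argv[2]),.5,5
def pose(a):
    f=lean*a; b=np.array([.719-.24*np.cos(a),0,.104+.24*np.sin(a)])
    return b+.0556*np.array([np.sin(f),0,-np.cos(f)]),f
p0,f0=pose(a0); y=np.array([np.cos(f0),0,np.sin(f0)]); z=np.array([np.sin(f0),0,-np.cos(f0)])
for i in range(1,n+1):
    p,f=pose(a0+(a1-a0)*i/n);d=p-p0;print("0 %.4f %.4f %.3f 0 0"%(d@y,d@z,-(f-f0)))
E
for k in "0 .2" ".2 .4" ".4 .6" ".6 .785"; do echo $k; python3 arc.py $k; done
```

```text
0 .2
0 0.0013 -0.0096 -0.020 0 0
0 0.0030 -0.0192 -0.040 0 0
0 0.0051 -0.0288 -0.060 0 0
0 0.0075 -0.0384 -0.080 0 0
0 0.0103 -0.0480 -0.100 0 0
.2 .4
0 0.0041 -0.0091 -0.020 0 0
0 0.0086 -0.0181 -0.040 0 0
0 0.0135 -0.0270 -0.060 0 0
0 0.0187 -0.0358 -0.080 0 0
0 0.0242 -0.0444 -0.100 0 0
.4 .6
0 0.0067 -0.0078 -0.020 0 0
0 0.0137 -0.0154 -0.040 0 0
0 0.0210 -0.0228 -0.060 0 0
0 0.0286 -0.0300 -0.080 0 0
0 0.0364 -0.0369 -0.100 0 0
.6 .785
0 0.0081 -0.0054 -0.019 0 0
0 0.0164 -0.0106 -0.037 0 0
0 0.0248 -0.0155 -0.055 0 0
0 0.0335 -0.0201 -0.074 0 0
0 0.0423 -0.0245 -0.093 0 0
```

```bash
python3 drive.py '0 .001 -.01 -.02 0 0 0;0 .003 -.019 -.04 0 0 0;0 .005 -.029 -.06 0 0 0;0 .0075 -.038 -.08 0 0 0;0 .01 -.048 -.1 0 0 0' 70; python3 -c "
from h import *
s=bot.read_state();f=np.arcsin(s['tool_rot'][0,2]);b=s['tcp_pos']-.0556*s['tool_rot'][:,2];print('bar',b,'r',np.hypot(b[0]-.719,b[2]-.104),'a',np.arctan2(b[2]-.104,.719-b[0]),f)"
```

```text
clock: 14.13
tcp_pos: [0.4892, 0.2595, 0.0962]
tool_rot: [[-0.002, 0.995, 0.103], [1.0, 0.002, 0.001], [0.001, 0.103, -0.995]]
force: [6.3, 3.5, -3.2]
grip_width: 0.0096
gripper_force: 68.1
bar [0.48347201 0.25946201 0.15153104] r 0.24027616228714957 a 0.19913181547129513 0.10326817550470976
```

Guard at 0.2 rad, forces small. Continuing.

```bash
python3 drive.py '0 .004 -.009 -.02 0 0 0;0 .0085 -.018 -.04 0 0 0;0 .0135 -.027 -.06 0 0 0;0 .0185 -.036 -.08 0 0 0;0 .024 -.0445 -.1 0 0 0'; python3 drive.py '0 .0065 -.008 -.02 0 0 0;0 .0135 -.0155 -.04 0 0 0;0 .021 -.023 -.06 0 0 0;0 .0285 -.03 -.08 0 0 0;0 .0365 -.037 -.1 0 0 0';python3 -c "
from h import *
s=bot.read_state();f=np.arcsin(s['tool_rot'][0,2]);b=s['tcp_pos']-.0556*s['tool_rot'][:,2];print('bar',b,'r',np.hypot(b[0]-.719,b[2]-.104),'a',np.arctan2(b[2]-.104,.719-b[0]),f)"
```

```text
clock: 14.55
tcp_pos: [0.5082, 0.2594, 0.1427]
tool_rot: [[-0.002, 0.98, 0.201], [1.0, 0.002, 0.001], [0.001, 0.201, -0.98]]
force: [6.5, 3.3, -6.1]
grip_width: 0.0095
gripper_force: 68.1
clock: 14.97
tcp_pos: [0.5353, 0.2591, 0.1853]
tool_rot: [[-0.002, 0.956, 0.295], [1.0, 0.002, -0.0], [-0.001, 0.295, -0.956]]
force: [2.4, 3.5, -5.6]
grip_width: 0.0097
gripper_force: 68.3
bar [0.51889543 0.25912725 0.23843747] r 0.24107109800871682 a 0.591572893817449 0.2992075907620023
```

```bash
python3 drive.py '0 .008 -.0055 -.02 0 0 0;0 .0165 -.0105 -.037 0 0 0;0 .025 -.0155 -.055 0 0 0;0 .034 -.02 -.074 0 0 0;0 .043 -.025 -.093 0 0 0';python3 drive.py '0 0 0 0 0 0 0;0 0 0 0 0 0 0;0 0 0 0 0 0 0;0 0 0 0 0 0 0;0 0 0 0 0 0 0';python3 - <<'E'
from h import *
np.set_printoptions(precision=4,suppress=True)
s=bot.read_state();b=s['tcp_pos']-.0556*s['tool_rot'][:,2];print('bar',b,'r',np.hypot(b[0]-.719,b[2]-.104),'a',np.arctan2(b[2]-.104,.719-b[0]))
r,dr=capture("scene");q,_=capture("side")
o=np.zeros((560,720,3),np.uint8);o[:,:360]=cv2.resize(r[130:286,300:400+0],(360,560));o[:,360:]=cv2.resize(q[150:290,200:290],(360,560))
o=np.zeros((600,800,3),np.uint8);o[:300]=cv2.resize(r[140:290,80:480],(800,300));o[300:]=cv2.resize(q[140:290,80:480],(800,300))
cv2.imwrite("pics/fin.png",o[:,:,::-1])
m=blue(r,(378,120,480,270),18,35,130);v,u=np.nonzero(m*(dr>0));P=pts("scene",np.c_[u,v],dr[v,u]);P=P[(P[:,2]>.085)&(P[:,0]>.45)&(P[:,0]<.74)]
F=P[P[:,0]>.6];A=np.polyfit(F[:,0],F[:,2],1);print(len(P),"slope ang",np.arctan(-A[0]),P.min(0),P.max(0))
m=blue(r,(295,160,350,215),95,118,140);v,u=np.nonzero(m*(dr>0));P=pts("scene",np.c_[u,v],dr[v,u]);T=P[np.abs(P[:,2]-.127)<.005];print("cover disc",len(T),T.mean(0),"knobtop",np.percentile(P[:,2],99))
E
```

```text
clock: 15.38
tcp_pos: [0.5695, 0.2589, 0.223]
tool_rot: [[-0.002, 0.924, 0.383], [1.0, 0.002, -0.0], [-0.001, 0.383, -0.924]]
force: [-1.6, 0.6, -0.6]
grip_width: 0.0097
gripper_force: 68.7
clock: 15.8
tcp_pos: [0.5688, 0.2589, 0.2223]
tool_rot: [[-0.002, 0.925, 0.381], [1.0, 0.002, 0.0], [-0.001, 0.381, -0.925]]
force: [-6.7, -0.5, 2.8]
grip_width: 0.0096
gripper_force: 69.3
bar [0.5477 0.2589 0.2737] r 0.24117234057597467 a 0.7806804550633378
1568 slope ang 0.7824594702159315 [0.5414 0.1754 0.1   ] [0.7233 0.3375 0.3151]
cover disc 586 [0.5031 0.0166 0.1273] knobtop 0.16118755558259232
```

View pics/fin.png

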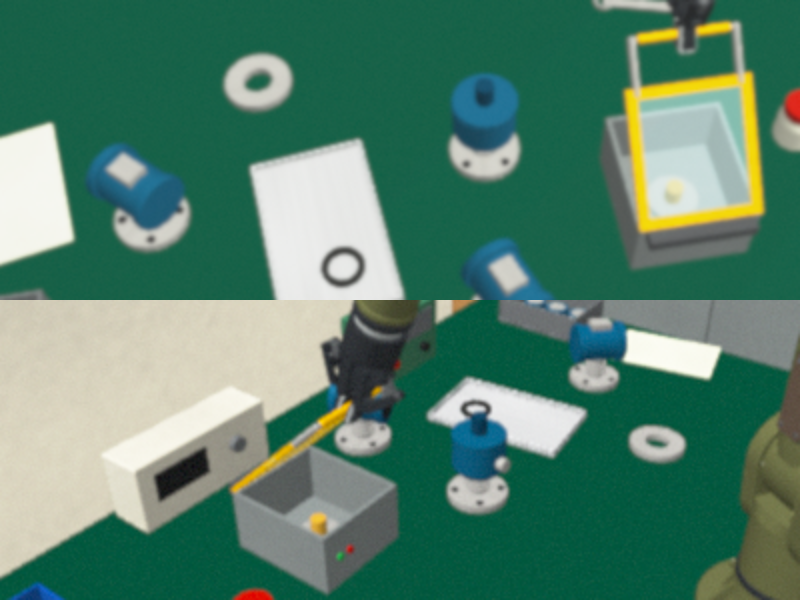

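The guard is open at about 0.78 rad by both the arm's pose and the scene depth. The fingers are on the bar at (687,38), the cover sits on the housing at (485,90), and the other objects look undisturbed. Handing in.

```bash
python3 -c "
from cell import bot, capture, camera_params
print(bot.sign_off())"
```

```text
the job is handed in; nothing more can be done
None
```

The job is handed in: the cover is seated level on the housing and let go, and the arm is holding the guard by its bar at about 0.78 rad (45°); sign-off gave no verdict.

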